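# Refit the front glass and keyed collar of a spot lamp

## Robot

A 6-joint arm with a two-finger parallel gripper is mounted at the origin on the work surface. World frame = base frame: x ahead of the robot, y to its left, z up, the work surface at z = 0. Lengths are in m, angles in rad, forces in N, time in s.
With the tool pointing down it reaches from about 0.275 to 0.75 m from the base axis. Payload 10.2 kg.
Tool frame: the origin (TCP) lies at the very end of the fingers, on their centre line; the grasp point (between the pads) lies 19 mm behind it; z points along the fingers, y is the line along which they close (so a half turn about z gives the same grasp; the last joint's range is limited). The gripper opens to 85 mm and grips with 20 to 120 N. Pads are 22 mm wide; open, the fingers measure 114 mm over their backs; the gripper's body (76 mm by 85 mm) begins 54 mm behind the grasp point. The pads swing forward as they close: fully open they stand 13 mm farther back than shut.
Start: joints at [-1.499, 0.313, 1.498, -0, 1.331, -0.223], TCP at [0.153, -0.502, 0.231] pointing down, gripper open.
Joint ranges: [-2.94, 2.94], [-0.97, 2.17], [0.19, 2.56], [-1.23, 4.37], [0.02, 3.11], [-2.88, 2.88]. Speed limits (rad/s): [2.39, 2.39, 3.01, 3.14, 3.14, 3.14].

## Interface

Orientations are given as a unit quaternion [x, y, z, w].
In Python, from bench import arm gives the robot as it stands.
- The arm moves only by the shell command python3 jog.py 'ROWS' [FORCE]. ROWS is a JSON list that holds a single list of rows (three levels of brackets), with 1 to 8 rows, each of 5 numbers: the opening from 0.0 (shut) to 1.0 (fully open), then dx, dy, dz in units of 25 mm, then a turn about the tool's z in units of 0.1 rad; each row is the pose to reach, as a shift and turn from the pose commanded when the command began, along the tool's axes at that moment; what a row does not reach only later rows make up. A row lasts 1/12 s, in which the tool goes at most 0.0417 m and 0.125 rad, less where a joint would pass 70% of its speed; a pose out of reach is approached as far as the arm can. The fingers move at their own pace and stop on an object; FORCE is the grip in N (left out, the last holds). Time passes only in rows, so rows that do not move let the fingers close. It prints the time, the measured TCP pose, the force, the opening and the grip force at its end. Input that does not fit is refused with a message, and nothing moves.
- arm.read_state(): the state, without advancing time (a new reading comes with each control period).
- arm.snapshot(name): name is "side" or "top" or "wrist"; returns the picture (384x512x3 uint8, red, green, blue); there is no depth.
- arm.camera_info(name): a dict with "fx", "fy", "cx", "cy" (pixels), "k1" (the pictures are not rectified: a ray, as slopes to the right and down, at radius r is drawn at 1 + k1 r^2 times it, then the intrinsics apply), "R" (3x3) and "t" (3): a world point X has camera coordinates R X + t; the wrist camera has in their place "hand_eye" (4x4, takes a point from camera to tool coordinates, whose origin is the TCP and whose axes are the flange's). Camera axes: x right, y down, z forward; pixel columns grow to the right and rows downward; lengths in m; the calibration is good to about 2 mm. A picture is of the moment at which its call begins: read the wrist's pose just before it. camera_info takes no time and is no camera call.
- arm.hand_in(): hands the job in; it is judged then, once.
The state is a dict: "time": time; "joint_positions": joint angles; "joint_velocities": joint speeds; "joint_efforts": joint torques, N m; "eef_pos": TCP position; "orientation": TCP orientation; "wrist_force": force on the tool from outside, world axes, zero at the start; "moment": the same for the moment, N m; "width": opening from 0.0 (shut) to 1.0 (fully open); "finger_force": force on a finger pad.
Only numpy, scipy, OpenCV 4.12 (cv2) and the standard library are available. Lean on these libraries where they do the work, as an engineer would, in place of code of your own. Each camera call takes 0.05 s, during which the arm holds its last target. There are 200 camera calls.

## Task

Lay the loose front glass into the mouth of the open lamp in the vice, domed side up as it lies, holding it by its edge only: no finger on its faces, and do not drop it. Then put the knurled collar over the lamp, turn it until the keyways hidden inside it drop over the lamp's pins, and push it fully home against the spring seal; finish still gripping it and holding it pushed home, so that I can run in its set screw. Do not knock the other things on the bench about.

Things in the scene. Friction and masses are not known exactly. Their poses are not given: they have to be found in the camera images.
- lamp: open aluminium spot lamp fixed face-up in the vice. Origin on its axis in the flat shoulder (top of the finned heat sink, 72 mm across, 40 mm deep; the shoulder is 102 mm above the bench); z up. From the shoulder rises a round spigot, 49 mm outside diameter, 19 mm high, its top 3 mm chamfered to 45.8 mm. On it the collar slides, down to the shoulder.
- lamp_mouth (a point): centre of the spigot's top rim, 19 mm above the shoulder. Here the glass goes into a 42 mm bore with a small chamfer at the rim; the rubber seal that it lies on is 3 mm below this point, so the seated glass stands 4 mm above the rim (its dome 6 mm).
- seal (a joint): travel of the spring-loaded rubber seal in the lamp (m): 0 up (free), grows as it is pressed down; 0.003 when the collar is fully home with the glass under it. Spring 2 N per mm with 4 N preload: about 10 N at home.
- glass: front glass: clear round disc with a pale ground edge, 40 mm diameter, 7 mm thick at the edge, 24 g; the middle 34 mm of its top is domed to 9 mm. Origin at the centre of its flat underside, z up. Lies dome up on the cork pad. Its lower 3 mm go into the lamp's bore, so fingertips should reach no lower than 3 mm above its underside; they must not touch dome or underside.
- pad: square cork pad under the glass, fixed, 90 x 90 x 5 mm, origin at the centre of its underside.
- collar: knurled aluminium collar lying right way up, 64 mm outside diameter (65.4 over the knurl), 24 mm high, 0.07 to 0.12 kg. Origin at the centre of its underside, z up. Top: a 4 mm thick inward lip with a 35 mm hole. Unmatched, it rides on the pins, underside 10 mm above the shoulder; matched, it drops 7 mm freely and 3 mm against the seal, until its underside meets the shoulder (home).
- vice: grey machine vice, fixed, 190 x 104 mm, jaws up to 58 mm above the bench, its screw and handle along its -x to 120 mm from the middle; origin at the middle of its underside, below the lamp's axis.
- tape: bystander: roll of blue tape lying flat, 72 mm diameter, 19 mm high.
- driver: bystander: screwdriver with a black handle, 190 mm long, 26 mm thick, along its x.
- tin: bystander: shallow steel tin with screws, 72 mm diameter, 20 mm high.
- pliers: bystander: pliers with red handles lying flat, 170 mm long, 15 mm high, along their x.
- lamp_pins (a point): point on the lamp's axis at the height of its four steel key pins, 8 mm above the shoulder. The pins are round, 4 mm thick, and stick out of the spigot sideways along +x, -x, +y and -y of this frame (the lamp's own), their ends 28 mm from the axis.
- collar_bore (a point): centre of the collar's bore, 10 mm above its underside. Bore 51 mm diameter, with four keyways 90 degrees apart, full depth, 8 mm wide, 58.4 mm across their floors, hidden under the lip. Neither the outside (knurl, one small set screw) nor the axes mark their angle: press lightly and turn, up to 90 degrees either way, until they meet the pins (free by about 4 degrees either way).

How it is judged:
On the way, in this order (a step that is already met when the one before it is completed fails the run):
1. the glass lies seated in the lamp's mouth, level, let go (horizontal distance between glass and lamp_mouth below 0.0025 m and z of glass in the frame of lamp_mouth below -0.002 m and angle between glass's own z axis and vertical below 0.06 rad and contact force between the fingers and glass below 0.1 N), for 0.2 s.
2. the collar's keyways have dropped over the pins (horizontal distance between collar and lamp below 0.003 m and z of collar in the frame of lamp below 0.007 m), for 0.1 s.
At the end, for the whole second after the job is handed in: the collar is held by the fingers (more than 3 N on it), level, over the lamp, its underside within 1.3 mm of the shoulder; the glass lies level under it in the bore within 2.5 mm of the axis, and the seal is pressed down by more than 1.5 mm (z of collar in the frame of lamp below 0.0013 m and horizontal distance between collar and lamp below 0.0025 m and angle between each of collar, glass's own z axis and vertical below 0.06 rad and value of joint seal above 0.0015 m and horizontal distance between glass and lamp_mouth below 0.0025 m and z of glass in the frame of lamp_mouth below -0.0035 m and contact force between the fingers and collar above 3 N); the arm keeps its last pose, push and grip.
It fails at once if a finger or the arm touches a face of the glass (contact force between any of the fingers, the arm and glass_c1 above 0.5 N).
It fails at once if the glass is dropped (moves faster than 0.4 m/s, a fall of 8 mm, with no finger on it) (linear speed of glass above 0.4 m/s and contact force between the fingers and glass below 0.05 N).
It fails at once if a bystander is shoved by more than 40 mm (distance of any of tape, driver, tin, pliers from where it was at the start of the episode above 0.04 m).
It also fails if it takes over 64 s, if anything falls off the work surface, if the arm or the gripper's body presses on something with over 40 N, if the wrist force passes 120 N, or if a joint passes its speed limit or range.

## Working session

There is one attempt and no reset: what is moved stays moved. The work goes in short steps, Python scripts to look and compute and a shell command to move; the robot and the scene stay as the last step left them, time stands still between calls to the robot, and variables do not carry over. Pictures are saved under pics/ and viewed, at most 10 in all, crops included, and the job is handed in when it is done.

```bash
ls; mkdir -p pics
python3 - <<'E'
from bench import arm
import cv2,numpy as np
s=arm.read_state();print(s)
ims=[arm.snapshot(n) for n in("top","side","wrist")]
for n,i in zip(("top","side","wrist"),ims):
    cv2.imwrite(f"pics/{n}0.png",i[...,::-1]); print(n,arm.camera_info(n))
E
```

```text
bench.py
jog.py
pics
{'time': 0.0, 'joint_positions': array([-1.49939495e+00,  3.13435637e-01,  1.49848515e+00, -1.54160165e-05,
        1.33101092e+00, -2.23408897e-01]), 'joint_velocities': array([-1.00063296e-03,  2.26139578e-03,  2.98622958e-05, -8.40153992e-05,
       -1.19051449e-03, -2.98837934e-03]), 'joint_efforts': array([-1.72126442e-03, -4.12269366e+01, -2.59746355e+01, -3.34949391e-04,
        4.10913635e-03, -6.25017563e-06]), 'eef_pos': array([ 0.15250283, -0.50207058,  0.23072434]), 'orientation': array([ 9.89155028e-01,  1.46873692e-01,  4.33731480e-05, -6.68165109e-04]), 'wrist_force': array([ 0.19168986, -0.31614348, -1.08388448]), 'moment': array([-0.02365964,  0.01638321, -0.00839486]), 'finger_force': 0.0, 'width': 1.0057108349851627}
top {'fx': 422.4819022882641, 'fy': 422.4819022882641, 'cx': 255.68958558032043, 'cy': 194.14563492770856, 'k1': 0.03629464219527672, 'R': array([[-0.00555306, -0.99951969, -0.03048854],
       [-0.98771836,  0.01024321, -0.15590867],
       [ 0.15614609,  0.02924832, -0.98730083]]), 't': array([0.02922117, 0.57335502, 0.94108594])}
side {'fx': 359.91493741548294, 'fy': 359.91493741548294, 'cx': 253.5867160522923, 'cy': 186.71684204114985, 'k1': -0.10240711110008054, 'R': array([[ 0.9639955 , -0.26585685, -0.00572862],
       [-0.16739157, -0.58994023, -0.78990543],
       [ 0.20662222,  0.7624242 , -0.61320192]]), 't': array([-0.54886235,  0.19073447,  0.72383456])}
wrist {'fx': 311.07945987878105, 'fy': 311.07945987878105, 'cx': 259.74546321073404, 'cy': 189.98749128796035, 'k1': -0.07272481332146635, 'hand_eye': array([[-1.04947544e-03, -9.56896852e-01, -2.90426088e-01,
         7.45934743e-02],
       [ 9.99999163e-01, -1.22387853e-03,  4.18870598e-04,
        -9.91610136e-04],
       [-7.56262210e-04, -2.90425405e-01,  9.56897336e-01,
        -1.43429390e-01],
       [ 0.00000000e+00,  0.00000000e+00,  0.00000000e+00,
         1.00000000e+00]])}
```

View pics/top0.png

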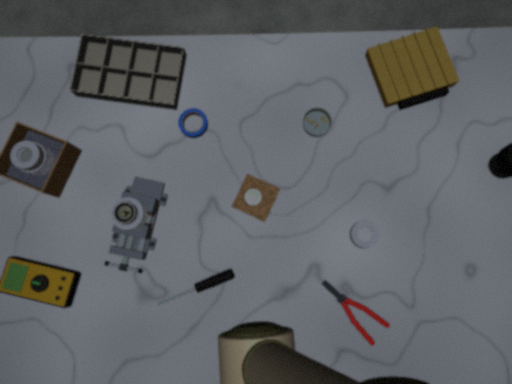

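View pics/side0.png

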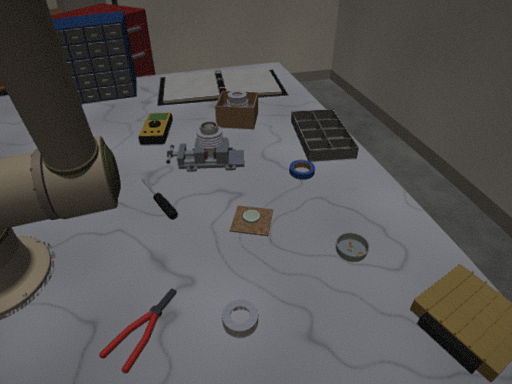

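Top view: lamp about (126,213), glass on its pad (254,197), collar (362,235). The side view agrees. Next I'll convert these to world positions.

```bash
cat > h.py <<'E'
import numpy as np,cv2
from bench import arm
from scipy.spatial.transform import Rotation as Ro
def Rt(n,s=None):
    c=arm.camera_info(n)
    if n!="wrist": return c,c["R"],np.array(c["t"])
    s=s or arm.read_state()
    T=np.eye(4);T[:3,:3]=Ro.from_quat(s["orientation"]).as_matrix();T[:3,3]=s["eef_pos"]
    W=np.linalg.inv(T@c["hand_eye"]);return c,W[:3,:3],W[:3,3]
def ray(n,uv,s=None):
    c,R,t=Rt(n,s);d=np.array([(uv[0]-c["cx"])/c["fx"],(uv[1]-c["cy"])/c["fy"]]);u=d.copy()
    for _ in range(20):u=d/(1+c["k1"]*(u@u))
    return -R.T@t,R.T@np.r_[u,1]
def toz(n,uv,z,s=None):
    o,d=ray(n,uv,s);return o+d*(z-o[2])/d[2]
def pix(n,X,s=None):
    c,R,t=Rt(n,s);p=R@np.asarray(X)+t;u=p[:2]/p[2];u=u*(1+c["k1"]*(u@u));return u*c["fx"]+[c["cx"],c["cy"]]
def totool(X,s=None):
    s=s or arm.read_state();return Ro.from_quat(s["orientation"]).inv().apply(np.asarray(X)-s["eef_pos"])
def snap(n,f):
    s=arm.read_state();i=arm.snapshot(n);cv2.imwrite(f"pics/{f}.png",i[...,::-1]);return s,i
E
python3 - <<'E'
from h import *
for n,a in dict(top=dict(lamp=(126,213,.121),glass=(254,197,.012),collar=(362,235,.024),tape=(193,123,.019),tin=(317,122,.01),drv1=(232,272,.013),drv2=(162,302,.01),pl1=(322,282,.01)),side=dict(lamp=(208.5,129,.121),glass=(251,215,.012),collar=(240,313,.024))).items():
    for k,v in a.items(): print(n,k,toz(n,v[:2],v[2]).round(4))
t=cv2.imread("pics/top0.png")
cv2.imwrite("pics/crop.png",np.hstack([cv2.resize(t[y-40:y+40,x-40:x+40],(260,260),interpolation=cv2.INTER_CUBIC) for x,y in((126,213),(254,197),(362,235))]))
E
```

```text
top lamp [0.5234 0.3018 0.121 ]
top glass [0.5719 0.0298 0.012 ]
top collar [ 0.4782 -0.2216  0.024 ]
top tape [0.7573 0.1794 0.019 ]
top tin [ 0.7581 -0.1269  0.01  ]
top drv1 [0.3944 0.0822 0.013 ]
top drv2 [0.3268 0.2457 0.01  ]
top pl1 [ 0.3706 -0.1275  0.01  ]
side lamp [0.5203 0.2783 0.121 ]
side glass [0.5715 0.0307 0.012 ]
side collar [ 0.4814 -0.228   0.024 ]
```

View pics/crop.png

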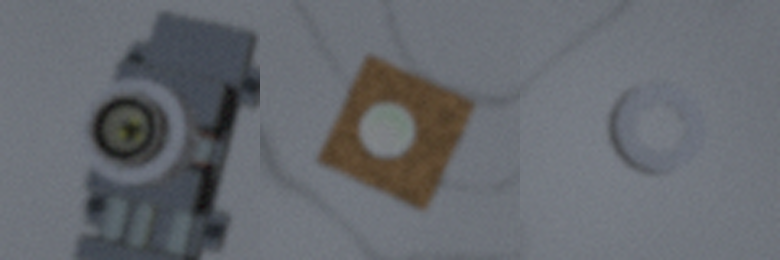

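The crop refines the centres: lamp mouth about (125,213), glass (253,197), collar (362,234). I'll go over the collar first for a wrist look on the way to the glass.

Run:
```python
from h import *
print(totool([.479,-.224,.125]))
```

```text
[ 0.39319543 -0.17120599  0.10612351]
```

The rows are not in the units I measure in: shifts go in units of 25 mm and turns go in units of 0.1 rad. I convert before sending: 0.28 m is 11.2, 0.245 m is 9.8.

```bash
python3 jog.py '[[[1, 1.4, -0.6, 0, 0], [1, 2.8, -1.2, 0.4, 0], [1, 4.2, -1.8, 0.8, 0], [1, 5.6, -2.4, 1.2, 0], [1, 7, -3, 1.6, 0], [1, 8.4, -3.6, 2, 0], [1, 9.8, -4.2, 2.4, 0], [1, 11.2, -4.8, 2.8, 0]]]'; python3 jog.py '[[[1, 1.2, -0.6, 0.4, 0], [1, 2.4, -1.2, 0.8, 0], [1, 3.6, -1.8, 1.12, 0], [1, 4.52, -2.04, 1.44, 0], [1, 4.52, -2.04, 1.44, 0], [1, 4.52, -2.04, 1.44, 0], [1, 4.52, -2.04, 1.44, 0]]]'
python3 - <<'E'
from h import *
s,i=snap("wrist","w1");print(s["eef_pos"],s["orientation"],s["wrist_force"],pix("wrist",[.479,-.224,.024],s), pix("wrist",s["eef_pos"],s))
E
```

```text
time: 0.82
eef_pos: [0.3867, -0.3046, 0.1608]
orientation: [0.989, 0.147, -0.0, -0.0]
wrist_force: [0.5, -0.7, -0.9]
width: 1.002
finger_force: 0.0
time: 1.4
eef_pos: [0.4785, -0.2248, 0.1253]
orientation: [0.989, 0.147, -0.0, -0.0]
wrist_force: [-0.4, 0.4, 0.3]
width: 1.003
finger_force: 0.0
[ 0.47851399 -0.22483244  0.12528324] [ 9.89162449e-01  1.46825124e-01 -1.74298415e-04 -4.63939195e-05] [-0.44102923  0.43238849  0.26786096] [260.04083724 189.49715304] [261.62187311 248.01784678]
```

View pics/w1.png

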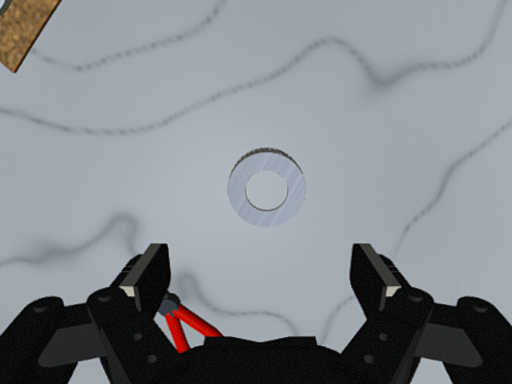

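The collar is centred at about (266.7,190), with the pads at x≈168 and 351. Next, over the glass.

Run:
```python
from h import *
s=arm.read_state()
print(toz("wrist",(266.7,190),.024,s), totool([.572,.03,.115]))
```

```text
[ 0.48003943 -0.2297854   0.024     ] [ 0.16350929 -0.21713585  0.01045435]
```

Converted, -0.217 m is -8.68, -0.196 m is -7.84.

```bash
python3 jog.py '[[[0.7, 0.84, -1.12, 0, 0], [0.55, 1.68, -2.24, 0, 0], [0.55, 2.52, -3.36, 0, 0], [0.55, 3.36, -4.48, 0, 0], [0.55, 4.2, -5.6, 0, 0], [0.55, 5.04, -6.72, 0.12, 0], [0.55, 5.88, -7.84, 0.24, 0], [0.55, 6.54, -8.68, 0.42, 0]]]'; python3 jog.py '[[[0.55, 0, 0, 0, 0], [0.55, 0, 0, 0, 0], [0.55, 0, 0, 0, 0]]]'
python3 - <<'E'
from h import *
s,i=snap("wrist","w2");print(s["eef_pos"],pix("wrist",[.572,.03,.012],s))
np.save("s2.npy",s,allow_pickle=True)
E
```

```text
time: 2.12
eef_pos: [0.5728, 0.0319, 0.1155]
orientation: [0.989, 0.147, 0.001, 0.0]
wrist_force: [0.3, -0.3, 0.5]
width: 0.551
finger_force: 0.0
time: 2.37
eef_pos: [0.5721, 0.0294, 0.1151]
orientation: [0.989, 0.146, 0.0, 0.0]
wrist_force: [0.3, -0.3, -1.0]
width: 0.552
finger_force: 0.0
[0.57213978 0.02937566 0.11510293] [259.99800503 189.68151657]
```

View pics/w2.png

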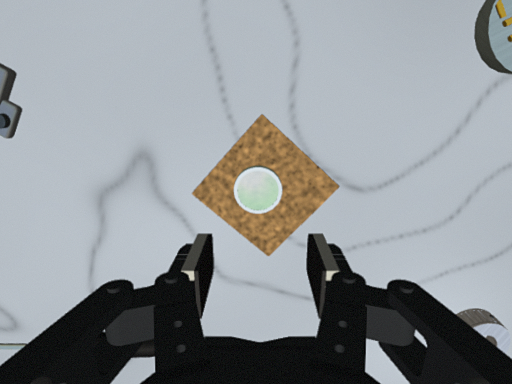

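The glass is at about (258,190), with the pads' inner edges at x≈212 and 308. I'll measure its centre more precisely by segmenting it from the cork.

Run:
```python
from h import *
s=np.load("s2.npy",allow_pickle=True).item()
i=cv2.imread("pics/w2.png");c=i[160:220,228:288]
m=(cv2.GaussianBlur(c,(3,3),0)[...,0]>125).astype(np.uint8)
k,_=cv2.findContours(m,0,1);k=max(k,key=cv2.contourArea);(x,y),ax,_=cv2.fitEllipse(k);print(x+228,y+160,ax,cv2.boundingRect(k))
for z in(.009,.012):
    p=toz("wrist",(x+228,y+160),z,s);print(p,totool(p,s))
w=toz("wrist",(212,240),.115,s);print(totool(w,s))
```

```text
257.5050468444824 189.95343780517578 (46.430240631103516, 48.57914352416992) (5, 7, 50, 47)
[0.57030345 0.0316653  0.009     ] [-0.00111112 -0.00276025  0.1061018 ]
[0.57118001 0.0319092  0.012     ] [-0.00020102 -0.00273899  0.10310195]
[ 4.47094668e-03 -2.52479070e-02  9.47586089e-05]
```

```bash
python3 jog.py '[[[0.55, 0, -0.1, 0, 0], [0.55, 0, -0.1, 1.4, 0], [0.55, 0, -0.1, 2.8, 0], [0.55, 0, -0.1, 3.6, 0], [0.55, 0, -0.1, 4, 0], [0.55, 0, -0.1, 4.2, 0], [0.55, 0, -0.1, 4.2, 0], [0.55, 0, -0.1, 4.2, 0]]]'
for k in 1; do :; done
python3 jog.py '[[[0.55, 0, 0, 0.04, 0], [0.55, 0, 0, 0.08, 0], [0.55, 0, 0, 0.08, 0], [0.55, 0, 0, 0.08, 0]]]'
python3 jog.py '[[[0.55, 0, 0, 0.04, 0], [0.55, 0, 0, 0.04, 0], [0.55, 0, 0, 0.04, 0]]]'
```

```text
time: 3.08
eef_pos: [0.5723, 0.0326, 0.0111]
orientation: [0.989, 0.147, 0.001, 0.0]
wrist_force: [-0.5, -1.0, -1.2]
width: 0.55
finger_force: 0.0
time: 3.42
eef_pos: [0.5717, 0.033, 0.0082]
orientation: [0.989, 0.147, 0.0, 0.0]
wrist_force: [0.4, -0.1, 0.4]
width: 0.552
finger_force: 0.0
time: 3.67
eef_pos: [0.5715, 0.033, 0.0068]
orientation: [0.989, 0.147, -0.0, -0.0]
wrist_force: [0.3, -0.5, 0.9]
width: 0.546
finger_force: 0.0
```

```bash
python3 jog.py '[[[0.55, 0, 0, 0.04, 0], [0.55, 0, 0, 0.04, 0], [0.55, 0, 0, 0.04, 0]]]'|sed -n '2p;4p'
python3 jog.py '[[[0.55, 0, 0, 0.04, 0], [0.55, 0, 0, 0.04, 0], [0.55, 0, 0, 0.04, 0]]]'|sed -n '2p;4p'
python3 jog.py '[[[0.55, 0, 0, 0.04, 0], [0.55, 0, 0, 0.04, 0], [0.55, 0, 0, 0.04, 0]]]'|sed -n '2p;4p'
```

```text
eef_pos: [0.5715, 0.033, 0.0057]
wrist_force: [-0.0, 0.5, 0.1]
eef_pos: [0.5715, 0.033, 0.0047]
wrist_force: [0.4, -0.2, 0.8]
eef_pos: [0.5715, 0.033, 0.0037]
wrist_force: [0.4, 0.2, 0.2]
```

```bash
python3 jog.py '[[[0.55, 0, 0, 0.02, 0], [0.55, 0, 0, 0.02, 0], [0.55, 0, 0, 0.02, 0]]]'|sed -n '2p;4p'
python3 jog.py '[[[0.55, 0, 0, 0.02, 0], [0.55, 0, 0, 0.02, 0], [0.55, 0, 0, 0.02, 0]]]'|sed -n '2p;4p'
python3 jog.py '[[[0.55, 0, 0, 0.02, 0], [0.55, 0, 0, 0.02, 0], [0.55, 0, 0, 0.02, 0]]]'|sed -n '2p;4p'
```

```text
eef_pos: [0.5715, 0.033, 0.0033]
wrist_force: [-0.3, 0.4, 0.2]
eef_pos: [0.5716, 0.033, 0.0028]
wrist_force: [0.4, 0.3, 0.0]
eef_pos: [0.5716, 0.033, 0.0026]
wrist_force: [-1.8, -0.2, 3.6]
```

Cork contact came at TCP z≈2.7 mm, matching my finger-swing model. I'll lift so the tips sit about 4 mm above the glass underside, then close gently.

Converted, -0.005 m is -0.2.

```bash
python3 jog.py '[[[0.55, 0, 0, -0.2, 0], [0.55, 0, 0, -0.2, 0], [0.5, 0, 0, -0.2, 0], [0.46, 0, 0, -0.2, 0], [0.4, 0, 0, -0.2, 0], [0.4, 0, 0, -0.2, 0], [0.4, 0, 0, -0.2, 0], [0.4, 0, 0, -0.2, 0]]]' 25
python3 jog.py '[[[0.4, 0, 0, 0, 0], [0.4, 0, 0, 0, 0]]]'
```

```text
time: 5.83
eef_pos: [0.5717, 0.0329, 0.0077]
orientation: [0.989, 0.147, 0.0, 0.0]
wrist_force: [-1.9, 0.4, 4.3]
width: 0.444
finger_force: 24.5
time: 6.0
eef_pos: [0.5717, 0.0329, 0.0077]
orientation: [0.989, 0.147, 0.0, 0.0]
wrist_force: [-1.6, -0.3, 5.8]
width: 0.444
finger_force: 24.5
```

```bash
python3 jog.py '[[[0.4, 0, 0, -0.12, 0], [0.4, 0, 0, -0.32, 0], [0.4, 0, 0, -1, 0], [0.4, 0, 0, -2, 0], [0.4, 0, 0, -3.2, 0], [0.4, 0, 0, -4.4, 0], [0.4, 0, 0, -5.6, 0], [0.4, 0, 0, -6.8, 0]]]'
python3 jog.py '[[[0.4, 0, 0, 0, 0], [0.4, 0, 0, 0, 0], [0.4, 0, 0, 0, 0]]]'
python3 - <<'E'
from h import *
s,i=snap("wrist","w3");print(s["eef_pos"],totool([.522,.297,.2]),totool([.5234,.3018,.2]))
np.save("s3.npy",s,allow_pickle=True)
cv2.imwrite("pics/w3c.png",cv2.resize(i[180:330,160:360,::-1],(800,600),interpolation=cv2.INTER_CUBIC))
E
```

```text
time: 6.67
eef_pos: [0.5712, 0.0331, 0.1791]
orientation: [0.989, 0.147, 0.0, 0.0]
wrist_force: [0.3, 0.7, -0.7]
width: 0.44
finger_force: 25.2
time: 6.92
eef_pos: [0.5711, 0.033, 0.1765]
orientation: [0.989, 0.147, -0.001, -0.0]
wrist_force: [-0.0, 0.4, -0.9]
width: 0.438
finger_force: 25.2
[0.57108078 0.03304016 0.17652742] [ 0.02982505 -0.26681175 -0.02373967] [ 0.0325593 -0.2709979 -0.0237413]
```

View pics/w3c.png

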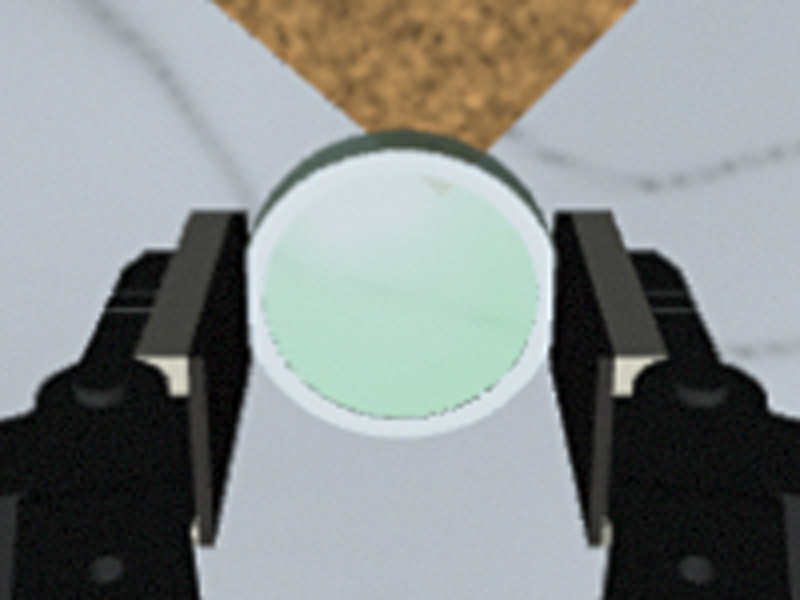

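The glass is gripped squarely by its edge with the tips clear of both faces; its centre is at full-frame pixel (260.4,253.5). Next, near the lamp, offset so the glass does not hide its mouth.

Converted, -0.268 m is -10.72, -0.045 m is -1.8.

```bash
python3 jog.py '[[[0.4, 0, -1.36, -0.4, 0], [0.4, 0, -2.72, -0.8, 0], [0.4, 0, -4.08, -1.2, 0], [0.4, 0, -5.44, -1.6, 0], [0.4, 0, -6.8, -1.8, 0], [0.4, 0, -8.16, -1.8, 0], [0.4, 0, -9.52, -1.8, 0], [0.4, 0, -10.72, -1.8, 0]]]'|head -2
python3 jog.py '[[[0.4, 0, 0, 0, 0], [0.4, 0, 0, 0, 0], [0.4, 0, 0, 0, 0], [0.4, 0, 0, 0, 0]]]'
python3 - <<'E'
from h import *
s,i=snap("wrist","w4");print(s["eef_pos"],pix("wrist",[.522,.297,.121],s))
np.save("s4.npy",s,allow_pickle=True)
cv2.imwrite("pics/w4c.png",cv2.resize(i[80:290,120:400,::-1],(800,600),interpolation=cv2.INTER_CUBIC))
E
```

```text
time: 7.63
eef_pos: [0.4924, 0.2912, 0.221]
time: 7.97
eef_pos: [0.494, 0.2884, 0.2217]
orientation: [0.989, 0.146, -0.001, 0.0]
wrist_force: [-0.5, -0.1, -0.5]
width: 0.442
finger_force: 25.2
[0.49399473 0.28842092 0.22170426] [260.65787379 155.15155688]
```

View pics/w4c.png

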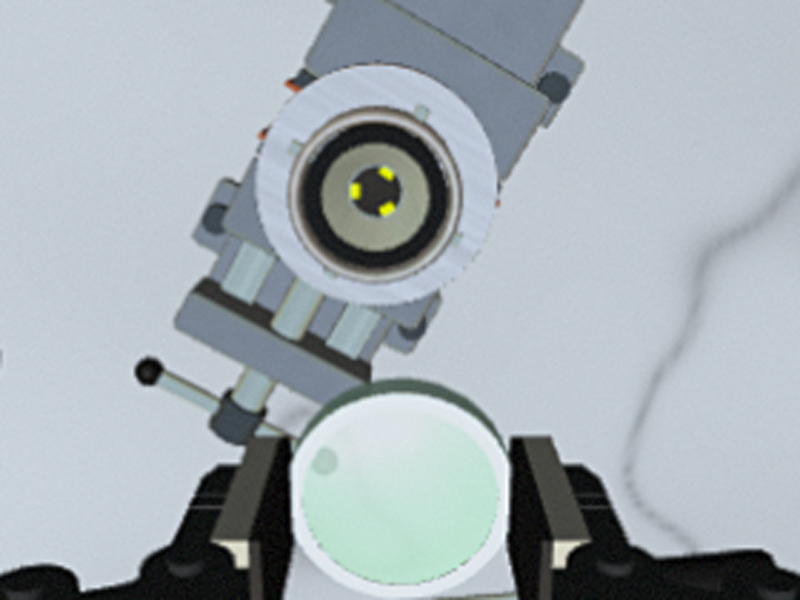

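The lamp mouth is at crop (375,195), full-frame about (251,148); pins show on the shoulder ring, and the held glass is at crop (400,490). I'll fit both.

```bash
cat >> h.py <<'E'
def dark(i,u,v,r=40,th=70):  # centre of the dark seal ring's outer outline
    u,v=int(u),int(v);c=cv2.resize(i[v-r:v+r,u-r:u+r],None,fx=4,fy=4,interpolation=cv2.INTER_CUBIC).max(2)
    k,_=cv2.findContours((c<th).astype(np.uint8),0,1)
    k=[q for q in k if cv2.pointPolygonTest(cv2.convexHull(q),(4.*r,4.*r),False)>0];k=max(k,key=cv2.contourArea)
    (x,y),ax,_=cv2.fitEllipse(cv2.convexHull(k));return (u-r+(x-1.5)/4,v-r+(y-1.5)/4),np.array(ax)/4
E
python3 - <<'E'
from h import *
s=np.load("s4.npy",allow_pickle=True).item();i=cv2.imread("pics/w4.png")
for th in(50,70,90):
    p,ax=dark(i,251,148,30,th);print(th,p,ax,totool(toz("wrist",p,.118,s),s))
print("rim",totool(toz("wrist",(251.4,148.25),.121,s),s))
print("shoulder",totool(toz("wrist",(120+377/2.857,80+184/2.857),.102,s),s))
g=(260.4,253.5);z=s["eef_pos"][2]
print("glass",totool(toz("wrist",g,z+.0045,s),s))
print(toz("wrist",p,.118,s))
E
```

```text
50 (250.78192710876465, 148.1657371520996) [50.06723404 50.25740051] [ 0.03450769 -0.00800528  0.10366458]
70 (250.65889930725098, 148.28807258605957) [51.05726624 51.25461197] [ 0.03440949 -0.00810443  0.10366467]
90 (250.5520477294922, 148.46759033203125) [51.89832687 52.15101624] [ 0.03426525 -0.00819109  0.10366481]
rim [ 0.03492664 -0.00743304  0.10066423]
shoulder [ 0.03512099 -0.0074354   0.11966402]
glass [-0.00070883 -0.00063905 -0.00449935]
[0.52432137 0.30612168 0.118     ]
```

Converted, 0.07 m is 2.8, -0.015 m is -0.6.

```bash
python3 jog.py '[[[0.4, -0.4, -0.28, 0.8, 0], [0.4, -0.6, -0.3, 2, 0], [0.4, -0.6, -0.3, 2.8, 0], [0.4, -0.6, -0.3, 2.8, 0], [0.4, -0.6, -0.3, 2.8, 0], [0.4, -0.6, -0.3, 2.8, 0]]]'
python3 - <<'E'
from h import *
s,i=snap("wrist","w5");c=i[...,::-1]
np.save("s5.npy",s,allow_pickle=True)
q=pix("wrist",[.5243,.3061,.118],s);print(q)
for th in(50,70,90):
    try:
        p,ax=dark(c,*q,48,th);print(th,p,ax,totool(toz("wrist",p,.118,s),s))
    except Exception as e: print(e)
cv2.imwrite("pics/w5c.png",cv2.resize(c[60:310,110:410],(720,600),interpolation=cv2.INTER_CUBIC))
E
```

```text
time: 8.52
eef_pos: [0.4782, 0.2921, 0.1538]
orientation: [0.989, 0.146, 0.001, -0.0]
wrist_force: [0.5, -0.5, -0.4]
width: 0.443
finger_force: 25.3
[261.14314508 143.66024323]
50 (261.4301414489746, 143.1773223876953) [68.95639801 69.85673523] [4.83899907e-02 8.96532524e-05 3.59286101e-02]
70 (261.2472724914551, 143.3140869140625) [69.65341949 71.08479309] [ 4.83109775e-02 -1.58682921e-05  3.59284343e-02]
90 (261.0437889099121, 143.6385383605957) [70.3819046  73.07791901] [ 0.04812332 -0.00013331  0.03592801]
```

View pics/w5c.png

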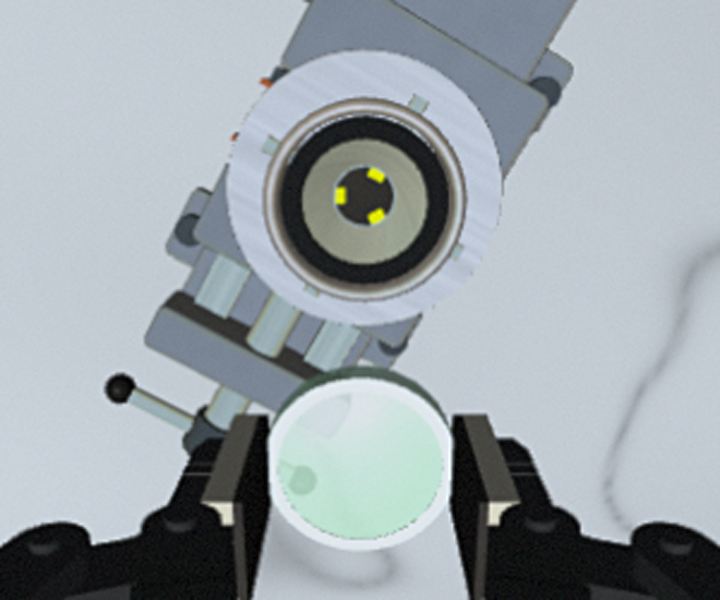

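Run:
```python
from h import *
s=np.load("s5.npy",allow_pickle=True).item()
print(totool(toz("wrist",(262.1,142.7),.121,s),s))
s2=arm.read_state();print(s2["eef_pos"],s2["time"])
for k,st in(("4",dict(u=251.4,v=148.25)),):
    pass
# shoulder ring in w5: left 226 right 503, top 49 bottom 325 (crop)
print(totool(toz("wrist",(110+364.5/2.4,60+187/2.4),.102,s),s))
print("glass",totool(toz("wrist",(260.4,60+(377+551)/2/2.4),s["eef_pos"][2]+.0045,s),s))
```

```text
[0.04909917 0.00045145 0.03293023]
[0.47821043 0.29218192 0.15397424] 8.5667
[0.04935307 0.00046316 0.05193087]
glass [-0.00060913 -0.00063798 -0.00450138]
```

```bash
python3 jog.py '[[[0.4, 1, 0.02, 0, 0], [0.4, 1.976, 0.04, 0, 0], [0.4, 1.976, 0.04, 0.4, 0], [0.4, 1.976, 0.04, 0.8, 0], [0.4, 1.976, 0.04, 1.04, 0], [0.4, 1.976, 0.04, 1.04, 0], [0.4, 1.976, 0.04, 1.04, 0]]]'
python3 - <<'E'
from h import *
s,i=snap("wrist","w6");c=i[...,::-1]
np.save("s6.npy",s,allow_pickle=True);print(s["eef_pos"])
X=s["eef_pos"]
cv2.imwrite("pics/w6c.png",cv2.resize(c[150:350,130:390],(780,600),interpolation=cv2.INTER_CUBIC))
E
```

```text
time: 9.15
eef_pos: [0.5242, 0.3056, 0.1264]
orientation: [0.989, 0.147, -0.0, 0.0]
wrist_force: [-1.6, -0.1, -0.1]
width: 0.443
finger_force: 25.3
[0.5242232  0.30557888 0.12642522]
```

View pics/w6c.png

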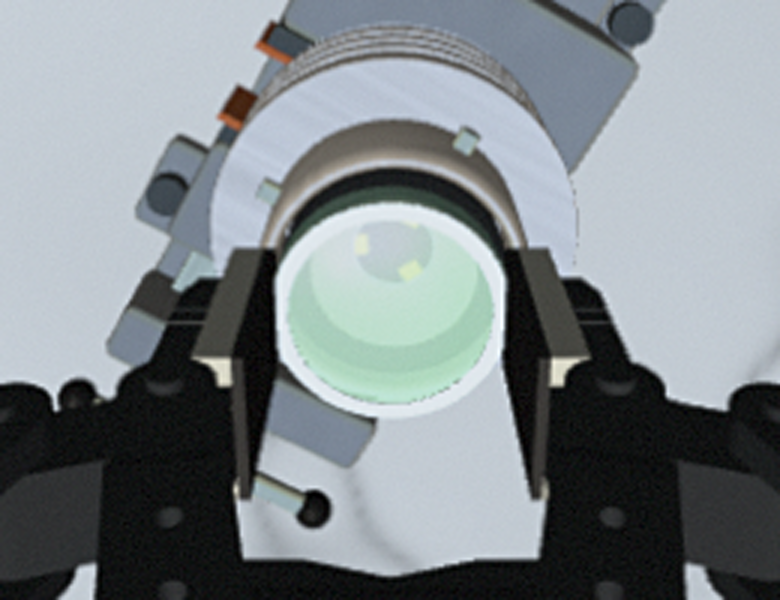

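The glass is just above the mouth and looks nearly concentric: shoulder spans crop x 211–578, glass 275–506. I'll check the offsets from the shoulder and rim edges.

Run:
```python
from h import *
s=np.load("s6.npy",allow_pickle=True).item();z=s["eef_pos"][2]
f=lambda x,y,Z:totool(toz("wrist",(130+x/3,150+y/3),Z,s),s).round(4)
print("shoulder far",f(394.5,57,.102)-[.036,0,0],"L",f(211,215,.102),"R",f(578,215,.102))
print("rim far",f(392,159,.121)-[.0229,0,0])
print("glass far/near",f(390,200,z+.0045),f(390,418,z+.0045),"LR",f(275,290,z+.0045),f(506,290,z+.0045))
```

```text
shoulder far [-0.0002  0.0001  0.0244] L [ 0.0044 -0.0356  0.0244] R [0.0043 0.0358 0.0244]
rim far [-0.0004 -0.0005  0.0054]
glass far/near [ 0.0191 -0.0008 -0.0045] [-0.0217 -0.0009 -0.0045] LR [ 0.0031 -0.0198 -0.0045] [ 0.003   0.0183 -0.0045]
```

Converted, 0.0005 m is 0.02, 0.002 m is 0.08.

```bash
python3 jog.py '[[[0.4, 0.02, 0.02, 0.04, 0], [0.4, 0.02, 0.02, 0.08, 0], [0.4, 0.02, 0.02, 0.08, 0], [0.4, 0.02, 0.02, 0.08, 0]]]'|sed -n '2p;4p'
python3 jog.py '[[[0.4, 0, 0, 0.04, 0], [0.4, 0, 0, 0.04, 0], [0.4, 0, 0, 0.04, 0]]]'|sed -n '2p;4p'
python3 jog.py '[[[0.4, 0, 0, 0.04, 0], [0.4, 0, 0, 0.04, 0], [0.4, 0, 0, 0.04, 0]]]'|sed -n '2p;4p'
```

```text
eef_pos: [0.5253, 0.3053, 0.1245]
wrist_force: [-0.2, 0.6, -0.0]
eef_pos: [0.5253, 0.3053, 0.1233]
wrist_force: [-1.1, 0.5, 0.1]
eef_pos: [0.5253, 0.3053, 0.1222]
wrist_force: [-0.1, -0.4, 0.2]
```

```bash
python3 jog.py '[[[0.4, 0, 0, 0.02, 0], [0.4, 0, 0, 0.04, 0], [0.4, 0, 0, 0.04, 0]]]'|sed -n '2p;4p'
python3 jog.py '[[[0.4, 0, 0, 0.02, 0], [0.4, 0, 0, 0.02, 0], [0.4, 0, 0, 0.02, 0]]]'|sed -n '2p;4p'
python3 jog.py '[[[0.4, 0, 0, 0.02, 0], [0.4, 0, 0, 0.02, 0], [0.4, 0, 0, 0.02, 0]]]'|sed -n '2p;4p'
```

```text
eef_pos: [0.5253, 0.3053, 0.1212]
wrist_force: [-0.1, -0.2, -0.3]
eef_pos: [0.5254, 0.3053, 0.1208]
wrist_force: [-0.4, 0.0, 0.9]
eef_pos: [0.5254, 0.3053, 0.1207]
wrist_force: [-1.3, -1.2, 3.3]
```

Contact came at TCP z=0.1208, which is seal height rather than rim height, so the glass is in the bore. Releasing.

Converted, -0.1 m is -4, -0.08 m is -3.2.

```bash
python3 jog.py '[[[0.46, 0, 0, 0, 0], [0.48, 0, 0, 0, 0], [0.52, 0, 0, 0, 0], [0.56, 0, 0, 0, 0], [0.6, 0, 0, 0, 0], [0.6, 0, 0, 0, 0], [0.6, 0, 0, 0, 0]]]'
python3 jog.py '[[[0.6, 0, 0, -0.8, 0], [0.6, -0.4, 0, -2, 0], [0.7, -1.2, 0, -3.2, 0], [0.8, -1.2, 0, -4, 0], [0.9, -1.2, 0, -4, 0], [0.9, -1.2, 0, -4, 0]]]'
python3 - <<'E'
from h import *
s,i=snap("wrist","w7");c=i[...,::-1]
np.save("s7.npy",s,allow_pickle=True);print(s["eef_pos"])
cv2.imwrite("pics/w7c.png",cv2.resize(c[100:220,180:340],(800,600),interpolation=cv2.INTER_CUBIC))
E
```

```text
time: 11.37
eef_pos: [0.5253, 0.3053, 0.1202]
orientation: [0.989, 0.147, -0.0, 0.0]
wrist_force: [0.2, -0.8, -0.6]
width: 0.6
finger_force: 0.0
time: 11.87
eef_pos: [0.4969, 0.2967, 0.2211]
orientation: [0.989, 0.147, 0.001, -0.0]
wrist_force: [0.5, 0.9, -0.2]
width: 0.898
finger_force: 0.0
[0.49689615 0.29667745 0.22112765]
```

View pics/w7c.png

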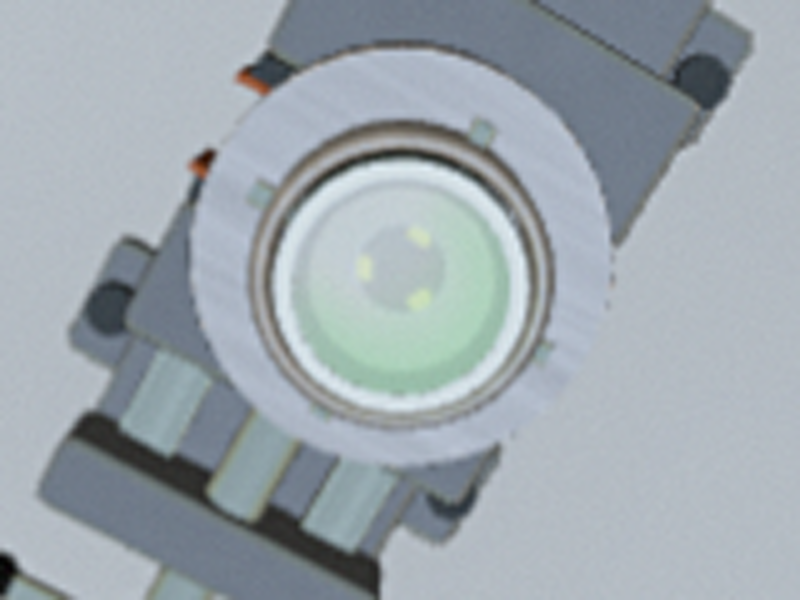

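The glass sits concentric in the mouth: rim spans crop x 250–552, glass centred at about x=401. Next, the lamp centre and the camera bias for the collar approach.

Run:
```python
from h import *
s=np.load("s7.npy",allow_pickle=True).item()
f=lambda x,y,Z:toz("wrist",(180+x/5,100+y/5),Z,s).round(4)
print("rim",f(401,276.5,.121),"shoulder",f(401.5,254.5,.102))
print("to above collar",totool([.480,-.2298,.125],s), s["joint_positions"])
```

```text
rim [0.5251 0.3058 0.121 ] shoulder [0.5254 0.3057 0.102 ]
to above collar [-0.16938227  0.49884415  0.09575318] [ 3.35945605e-01  4.38041779e-01  1.34624469e+00 -5.98503787e-05
  1.35517974e+00  1.61186705e+00]
```

```bash
python3 jog.py '[[[1, -0.48, 1.44, 0, 0], [1, -0.96, 2.88, 0, 0], [1, -1.44, 4.32, 0, 0], [1, -1.92, 5.76, 0, 0], [1, -2.4, 7.2, 0, 0], [1, -2.88, 8.64, 0, 0], [1, -3.36, 10.08, 0, 0], [1, -3.84, 11.52, 0, 0]]]'|sed -n 2p
python3 jog.py '[[[1, -0.48, 1.44, 0.4, 0], [1, -0.96, 2.88, 0.8, 0], [1, -1.44, 4.32, 1.2, 0], [1, -1.92, 5.76, 1.6, 0], [1, -2.4, 7.2, 2, 0], [1, -2.94, 8.432, 2.8, 0], [1, -2.94, 8.432, 3.8, 0], [1, -2.94, 8.432, 3.8, 0]]]'|sed -n 2p
python3 jog.py '[[[1, 0, 0, 0, 0], [1, 0, 0, 0, 0], [1, 0, 0, 0, 0]]]'
python3 - <<'E'
from h import *
s,i=snap("wrist","w8");g=cv2.cvtColor(i,cv2.COLOR_RGB2GRAY)
q=pix("wrist",[.48,-.2298,.024],s);u,v=q.astype(int)
c=cv2.resize(g[v-60:v+60,u-60:u+60],None,fx=4,fy=4,interpolation=cv2.INTER_CUBIC)
h=cv2.HoughCircles(cv2.GaussianBlur(c,(7,7),0),cv2.HOUGH_GRADIENT,1.5,15,param1=80,param2=30,minRadius=70,maxRadius=180)
print(q)
for x,y,r in (h[0][:6] if h is not None else []):
    p=(u-60+(x-1.5)/4,v-60+(y-1.5)/4);print(p,r/4,toz("wrist",p,.024,s),totool(toz("wrist",p,.024,s),s))
E
```

```text
eef_pos: [0.4877, -0.0086, 0.2189]
eef_pos: [0.4767, -0.2298, 0.1197]
time: 13.5
eef_pos: [0.4801, -0.2294, 0.1265]
orientation: [0.989, 0.148, 0.001, 0.001]
wrist_force: [0.3, 0.2, -1.0]
width: 0.996
finger_force: 0.0
[261.07036054 190.27135654]
(np.float64(260.0625), np.float64(190.5625)) 38.9125 [ 0.47951758 -0.22907605  0.024     ] [-0.00055585 -0.00061903  0.10253698]
(np.float64(260.0625), np.float64(183.8125)) 36.2875 [ 0.48506197 -0.22738855  0.024     ] [ 0.00523965 -0.00061466  0.10254348]
(np.float64(260.0625), np.float64(194.3125)) 42.2875 [ 0.47640584 -0.23002315  0.024     ] [-0.00380853 -0.00062148  0.10253333]
(np.float64(260.0625), np.float64(178.1875)) 30.8125 [ 0.4896281  -0.22599881  0.024     ] [ 0.01001258 -0.00061104  0.10254883]
(np.float64(257.8125), np.float64(187.1875)) 34.8625 [ 0.48176059 -0.22645523  0.024     ] [ 0.00235449 -0.00247098  0.10253747]
(np.float64(263.0625), np.float64(186.4375)) 34.1125 [ 0.48363151 -0.23040635  0.024     ] [0.0029906  0.00185417 0.10254465]
```

Top outline of the collar confirms it is centred under the tool. Descending to grip.

Converted, 0.1235 m is 4.94, 0.12 m is 4.8.

```bash
python3 jog.py '[[[1, 0, 0, 1.2, 0], [1, 0, 0, 2.4, 0], [1, 0, 0, 3.6, 0], [1, 0, 0, 4.4, 0], [1, 0, 0, 4.8, 0], [1, 0, 0, 4.94, 0], [1, 0, 0, 4.94, 0], [1, 0, 0, 4.94, 0]]]'
python3 jog.py '[[[0.85, 0, 0, 0, 0], [0.8, 0, 0, 0, 0], [0.6, 0, 0, 0, 0], [0.6, 0, 0, 0, 0], [0.6, 0, 0, 0, 0], [0.6, 0, 0, 0, 0], [0.6, 0, 0, 0, 0], [0.6, 0, 0, 0, 0]]]' 40
```

```text
time: 14.22
eef_pos: [0.4802, -0.2303, 0.0032]
orientation: [0.989, 0.147, 0.001, 0.001]
wrist_force: [0.4, 0.1, 0.1]
width: 0.999
finger_force: 0.0
time: 14.88
eef_pos: [0.4798, -0.2302, 0.0032]
orientation: [0.989, 0.147, 0.001, 0.001]
wrist_force: [-1.5, 2.3, 9.5]
width: 0.729
finger_force: 42.3
```

The rows are not in the units I measure in: shifts go in units of 25 mm and turns go in units of 0.1 rad. I convert before sending: -0.17 m is -6.8, -0.15 m is -6.

```bash
python3 jog.py '[[[0.6, 0, 0, -0.4, 0], [0.6, 0, 0, -1.2, 0], [0.6, 0, 0, -2.4, 0], [0.6, 0, 0, -3.6, 0], [0.6, 0.48, -1.2, -4.4, 0], [0.6, 0.96, -2.4, -5.2, 0], [0.6, 1.44, -3.6, -6, 0], [0.6, 1.92, -4.8, -6.8, 0]]]'|sed -n 2p
python3 jog.py '[[[0.6, 0.56, -1.44, 0, 0], [0.6, 1.12, -2.88, 0, 0], [0.6, 1.68, -4.32, 0, 0], [0.6, 2.24, -5.76, 0, 0], [0.6, 2.8, -7.2, 0, 0], [0.6, 3.36, -8.64, 0, 0], [0.6, 3.92, -10.08, 0, 0], [0.6, 4.48, -11.52, 0, 0]]]'|sed -n 2p
python3 jog.py '[[[0.6, 0.8, -1.6, 0, 0], [0.6, 1.52, -3.2, 0, 0], [0.6, 1.52, -3.68, 0, 0], [0.6, 1.52, -3.68, 0, 0], [0.6, 1.52, -3.68, 0, 0]]]'
python3 - <<'E'
from h import *
print(totool([.5254,.3058,.14]))
E
```

```text
eef_pos: [0.4901, -0.0997, 0.1736]
eef_pos: [0.5135, 0.2089, 0.1727]
time: 16.63
eef_pos: [0.5231, 0.3066, 0.1721]
orientation: [0.989, 0.148, -0.0, 0.0]
wrist_force: [0.5, -0.5, -1.0]
width: 0.726
finger_force: 44.7
[0.00197691 0.00144113 0.03207005]
```

Converted, 0.015 m is 0.6, 0.01 m is 0.4.

```bash
python3 jog.py '[[[0.6, 0, 0, 0.4, 0], [0.6, 0, 0, 0.6, 0], [0.6, 0, 0, 0.6, 0], [0.6, 0, 0, 0.6, 0]]]'
python3 - <<'E'
from h import *
s,i=snap("wrist","w9")
print(totool([.5254,.3058,.14]))
E
```

```text
time: 16.97
eef_pos: [0.5236, 0.3051, 0.1564]
orientation: [0.989, 0.146, -0.001, 0.0]
wrist_force: [0.0, 0.6, -1.0]
width: 0.729
finger_force: 44.7
[1.71791759e-03 6.32910737e-05 1.68186682e-02]
```

Converted, 0.027 m is 1.08, 0.02 m is 0.8.

```bash
python3 jog.py '[[[0.6, 0.072, 0, 0.4, 0], [0.6, 0.072, 0, 0.8, 0], [0.6, 0.072, 0, 1.08, 0], [0.6, 0.072, 0, 1.08, 0], [0.6, 0.072, 0, 1.08, 0]]]'|sed -n '2p;4p'
python3 jog.py '[[[0.6, 0, 0, 0.08, 0], [0.6, 0, 0, 0.16, 0], [0.6, 0, 0, 0.24, 0], [0.6, 0, 0, 0.24, 0], [0.6, 0, 0, 0.24, 0]]]'|sed -n '2p;4p'
```

```text
eef_pos: [0.525, 0.3064, 0.1291]
wrist_force: [0.5, -0.5, -0.1]
eef_pos: [0.5253, 0.3065, 0.1238]
wrist_force: [-0.1, -0.0, -0.6]
```

Converted, 0.002 m is 0.08, 0.001 m is 0.04.

```bash
python3 jog.py '[[[0.6, 0, 0, 0.04, 0], [0.6, 0, 0, 0.08, 0], [0.6, 0, 0, 0.08, 0], [0.6, 0, 0, 0.08, 0]]]'|sed -n '2p;4p'
python3 jog.py '[[[0.6, 0, 0, 0.04, 0], [0.6, 0, 0, 0.08, 0], [0.6, 0, 0, 0.08, 0], [0.6, 0, 0, 0.08, 0]]]'|sed -n '2p;4p'
python3 jog.py '[[[0.6, 0, 0, 0.04, 0], [0.6, 0, 0, 0.08, 0], [0.6, 0, 0, 0.08, 0], [0.6, 0, 0, 0.08, 0]]]'|sed -n '2p;4p'
```

```text
eef_pos: [0.5253, 0.3064, 0.1218]
wrist_force: [-0.5, -1.2, -0.7]
eef_pos: [0.5251, 0.3062, 0.1195]
wrist_force: [-2.0, -3.9, -0.5]
eef_pos: [0.5251, 0.3061, 0.1176]
wrist_force: [-2.5, -4.5, -1.4]
```

The spigot is pushing sideways slightly, so I'll relieve that and go down onto the pins.

```bash
python3 jog.py '[[[0.6, -0.016, 0.02, 0, 0], [0.6, -0.016, 0.02, 0.04, 0], [0.6, -0.016, 0.02, 0.04, 0]]]'|sed -n '2p;4p'
python3 jog.py '[[[0.6, 0, 0, 0.04, 0], [0.6, 0, 0, 0.06, 0], [0.6, 0, 0, 0.06, 0], [0.6, 0, 0, 0.06, 0]]]'|sed -n '2p;4p'
```

```text
eef_pos: [0.525, 0.306, 0.1166]
wrist_force: [-0.6, -2.7, -0.1]
eef_pos: [0.525, 0.3059, 0.1152]
wrist_force: [-1.1, -3.1, 0.9]
```

```bash
python3 jog.py '[[[0.6, 0, 0.012, 0.02, 0], [0.6, 0, 0.012, 0.02, 0], [0.6, 0, 0.012, 0.02, 0]]]'|sed -n '2p;4p'
python3 jog.py '[[[0.6, 0, 0, 0.02, 0], [0.6, 0, 0, 0.02, 0], [0.6, 0, 0, 0.02, 0]]]'|sed -n '2p;4p'
```

```text
eef_pos: [0.5251, 0.3059, 0.115]
wrist_force: [-3.1, -1.9, 3.7]
eef_pos: [0.5251, 0.3059, 0.1149]
wrist_force: [-5.8, -1.7, 6.5]
```

On the pins (6.5 N). Turning in small steps, watching fz and the moment.

```bash
cat > st.py <<'E'
from h import *
s=arm.read_state();print(s["eef_pos"].round(4),"F",s["wrist_force"].round(1),"Mz",s["moment"][2].round(2),"yaw",round(2*np.arctan2(s["orientation"][1],s["orientation"][0]),3))
E
python3 jog.py '[[[0.6, 0, 0, 0, -0.5], [0.6, 0, 0, 0, -1], [0.6, 0, 0, 0, -1]]]' >/dev/null; python3 st.py
python3 jog.py '[[[0.6, 0, 0, 0, -0.5], [0.6, 0, 0, 0, -1], [0.6, 0, 0, 0, -1]]]' >/dev/null; python3 st.py
python3 jog.py '[[[0.6, 0, 0, 0, -0.5], [0.6, 0, 0, 0, -1], [0.6, 0, 0, 0, -1]]]' >/dev/null; python3 st.py
python3 jog.py '[[[0.6, 0, 0, 0, -0.5], [0.6, 0, 0, 0, -1], [0.6, 0, 0, 0, -1]]]' >/dev/null; python3 st.py
```

```text
[0.5253 0.306  0.1149] F [-3.6 -1.3  6.4] Mz 0.09 yaw 0.398
[0.5253 0.3058 0.1149] F [-3.4 -2.8  5.8] Mz 0.1 yaw 0.498
[0.5254 0.3058 0.1149] F [-3.1 -3.1  5.2] Mz 0.11 yaw 0.598
[0.5252 0.306  0.1149] F [-4.4 -2.1  6.9] Mz 0.11 yaw 0.698
```

Converted, -0.1 rad is -1.

```bash
python3 jog.py '[[[0.6, 0, 0, 0, -0.5], [0.6, 0, 0, 0, -1], [0.6, 0, 0, 0, -1]]]' >/dev/null; python3 st.py
python3 jog.py '[[[0.6, 0, 0, 0, -0.5], [0.6, 0, 0, 0, -1], [0.6, 0, 0, 0, -1]]]' >/dev/null; python3 st.py
python3 jog.py '[[[0.6, 0, 0, 0, -0.5], [0.6, 0, 0, 0, -1], [0.6, 0, 0, 0, -1]]]' >/dev/null; python3 st.py
python3 jog.py '[[[0.6, 0, 0, 0, -0.5], [0.6, 0, 0, 0, -1], [0.6, 0, 0, 0, -1]]]' >/dev/null; python3 st.py
```

```text
[0.5251 0.306  0.1149] F [-4.3 -1.8  6. ] Mz 0.07 yaw 0.798
[0.5252 0.3059 0.1149] F [-2.8 -1.8  6.4] Mz 0.11 yaw 0.898
[0.5251 0.306  0.1149] F [-4.  -1.3  6.5] Mz 0.13 yaw 0.998
[0.5248 0.3061 0.1147] F [-4.8  0.1  5.5] Mz 0.09 yaw 1.098
```

Converted, -0.1 rad is -1.

```bash
python3 jog.py '[[[0.6, 0, 0, 0, -0.5], [0.6, 0, 0, 0, -1], [0.6, 0, 0, 0, -1]]]' >/dev/null; python3 st.py
python3 jog.py '[[[0.6, 0, 0, 0, -0.5], [0.6, 0, 0, 0, -1], [0.6, 0, 0, 0, -1]]]' >/dev/null; python3 st.py
python3 jog.py '[[[0.6, 0, 0, 0, -0.5], [0.6, 0, 0, 0, -1], [0.6, 0, 0, 0, -1]]]' >/dev/null; python3 st.py
```

```text
[0.525  0.3058 0.1139] F [-1.2 -0.4 -0.7] Mz 0.08 yaw 1.197
[0.525  0.3059 0.1139] F [-2.2 -0.1 -1.6] Mz 0.02 yaw 1.295
[0.5252 0.3057 0.1145] F [-3.6 -1.5  2.3] Mz 0.1 yaw 1.394
```

It dropped at yaw 1.20–1.30 and climbed out again at 1.39. Turning back to the middle and pressing.

Converted, 0.15 rad is 1.5.

```bash
python3 jog.py '[[[0.6, 0, 0, 0, 1], [0.6, 0, 0, 0, 1.5], [0.6, 0, 0, 0, 1.5], [0.6, 0, 0, 0, 1.5]]]' >/dev/null; python3 st.py
python3 jog.py '[[[0.6, 0, 0, 0.04, 0], [0.6, 0, 0, 0.04, 0], [0.6, 0, 0, 0.04, 0]]]' >/dev/null; python3 st.py
python3 jog.py '[[[0.6, 0, 0, 0.04, 0], [0.6, 0, 0, 0.08, 0], [0.6, 0, 0, 0.08, 0]]]' >/dev/null; python3 st.py
```

```text
[0.5251 0.3058 0.1141] F [-1.4 -0.7 -0.4] Mz -0.05 yaw 1.244
[0.5251 0.3057 0.1132] F [-1.1 -0.4 -1.1] Mz 0.03 yaw 1.245
[0.5251 0.3057 0.1111] F [-2.4  0.  -1.1] Mz -0.01 yaw 1.245
```

```bash
python3 jog.py '[[[0.6, 0, 0, 0.04, 0], [0.6, 0, 0, 0.08, 0], [0.6, 0, 0, 0.08, 0]]]' >/dev/null; python3 st.py
python3 jog.py '[[[0.6, 0, 0, 0.028, 0], [0.6, 0, 0, 0.06, 0], [0.6, 0, 0, 0.06, 0]]]' >/dev/null; python3 st.py
python3 jog.py '[[[0.6, 0, 0, 0.02, 0], [0.6, 0, 0, 0.04, 0], [0.6, 0, 0, 0.04, 0], [0.6, 0, 0, 0.04, 0]]]' 70 >/dev/null; python3 st.py
python3 jog.py '[[[0.6, 0, 0, 0.02, 0], [0.6, 0, 0, 0.04, 0], [0.6, 0, 0, 0.04, 0], [0.6, 0, 0, 0.04, 0]]]' >/dev/null; python3 st.py
```

```text
[0.5251 0.3056 0.109 ] F [-2.4  0.5 -1.1] Mz -0.04 yaw 1.245
[0.5252 0.3057 0.1081] F [-2.7 -1.3  1.7] Mz 0.04 yaw 1.245
[0.5252 0.3057 0.1074] F [-4.6 -0.8  5.1] Mz -0.02 yaw 1.245
[0.5252 0.3057 0.1066] F [-5.2 -1.4  7.6] Mz -0.08 yaw 1.245
```

```bash
python3 jog.py '[[[0.6, 0, 0, 0.02, 0], [0.6, 0, 0, 0.04, 0], [0.6, 0, 0, 0.04, 0], [0.6, 0, 0, 0.04, 0]]]' >/dev/null; python3 st.py
python3 jog.py '[[[0.6, 0, 0, 0.02, 0], [0.6, 0, 0, 0.04, 0], [0.6, 0, 0, 0.04, 0], [0.6, 0, 0, 0.04, 0]]]' >/dev/null; python3 st.py
python3 jog.py '[[[0.6, 0, 0, 0.02, 0], [0.6, 0, 0, 0.04, 0], [0.6, 0, 0, 0.04, 0], [0.6, 0, 0, 0.04, 0]]]' >/dev/null; python3 st.py
```

```text
[0.5252 0.3057 0.1058] F [-5.8 -1.2  8.6] Mz 0.05 yaw 1.245
[0.5252 0.3057 0.1056] F [-8.  -3.6 13.9] Mz -0.05 yaw 1.245
[0.5252 0.3057 0.1055] F [-11.3  -4.3  21.8] Mz -0.02 yaw 1.245
```

The stop is hard at 0.1055 m, the expected home height, with force well above the spring's 10 N. I'll settle, check and hand in.

```bash
python3 jog.py '[[[0.6, 0, 0, 0, 0], [0.6, 0, 0, 0, 0], [0.6, 0, 0, 0, 0], [0.6, 0, 0, 0, 0]]]'; python3 st.py; python3 -c "
from bench import arm
print(arm.hand_in())"
```

```text
time: 26.02
eef_pos: [0.5252, 0.3057, 0.1055]
orientation: [0.812, 0.583, 0.001, 0.0]
wrist_force: [-11.7, -4.3, 21.1]
width: 0.717
finger_force: 77.6
[0.5252 0.3057 0.1055] F [-11.7  -4.3  21.1] Mz -0.04 yaw 1.245
the job is handed in; nothing more can be done
None
```

The job is handed in at 26 s: the glass is seated in the lamp, and the collar is keyed over the pins and held against the shoulder with about 21 N of push and 78 N of grip; the hand-in returned no verdict.

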